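Tension two spokes in order round a fan guard

ROBOT

A 6-joint arm with a two-finger parallel gripper is mounted at the origin on a cart in front of the work surface, level with it; the furniture and walls round the work are solid. World frame = base frame: x ahead of the robot, y to its left, z up, the work surface at z = 0. Lengths are in m, angles in rad, forces in N, time in s.
With the tool pointing down it reaches from about 0.425 to 0.95 m from the base axis. Payload 3.5 kg.
Tool frame: the origin (TCP) lies at the very end of the fingers, on their centre line; the grasp point (between the pads) lies 19 mm behind it; z points along the fingers, y is the line along which they close (so a half turn about z gives the same grasp; the last joint's range is limited). The gripper opens to 85 mm and grips with 20 to 120 N. Pads are 22 mm wide; open, the fingers measure 114 mm over their backs; the gripper's body (76 mm by 85 mm) begins 54 mm behind the grasp point. The pads swing forward as they close: fully open they stand 13 mm farther back than shut.
Start: joints at [-1.486, 0.286, 1.577, -0, 1.279, -0.15], TCP at [0.157, -0.656, 0.231] pointing down, gripper open.
Joint ranges: [-2.77, 2.77], [-0.9, 2.22], [0.21, 2.48], [-1.53, 4.67], [0.24, 2.81], [-2.84, 2.84]. Speed limits (rad/s): [2.79, 2.79, 3.14, 3.14, 3.14, 3.14].

INTERFACE

Orientations are given as a unit quaternion [x, y, z, w].
In Python, from plant import ctrl, cams, ticket gives the robot as it stands (ctrl), with the cameras (cams) and the job (ticket).
- The arm moves only by the tool creep_tool, called after ">>>" as name(argument=value, ...), one argument or row to a line, values as JSON. Schema: {"type":"object","properties":{"motion":{"type":"array","items":{"type":"array","items":{"type":"number"},"minItems":7,"maxItems":7},"minItems":1,"maxItems":10},"grip_n":{"type":"number"},"only":{"type":"string"},"quiet":{"type":"boolean"},"lines":{"type":"string"}},"required":["motion"],"additionalProperties":false}. motion is a list of rows, 1 to 10 of them, each of 7 numbers: dx, dy, dz in fractions of the full range, 1 being 60 cm, then a rotation vector rx, ry, rz in a scale on which 1.0 is 360 degrees, then the opening from 0.0 (shut) to 1.0 (fully open); each row is the pose to reach, as a shift and turn from the pose commanded when the call began, along the tool's axes at that moment; what a row does not reach only later rows make up. A row lasts 1/8 s, in which the tool goes at most 0.0625 m and 0.188 rad, less where a joint would pass 70% of its speed; a pose out of reach is approached as far as the arm can. The fingers move at their own pace and stop on an object; grip_n is the grip in N (left out, the last holds). Time passes only in rows, so rows that do not move let the fingers close. The tool returns the time, the measured TCP pose, the force, the opening and the grip force at its end. only (a regular expression) keeps the lines of the reply that match it, lines (a string "A,B") keeps lines A to B, and quiet returns only ok. A shift or turn number past 1, either way, is cut back to 1. Input that does not fit is refused with a message, and nothing moves.
- ctrl.get_state(): the state, without advancing time (a new reading comes with each control period).
- cams.read_camera(name): name is "scene" or "side" or "wrist"; returns a dict with "pixels" (420x560x3 uint8, red, green, blue), "camera_matrix" (3x3 intrinsics, pixels), "xyz" and "orientation" of the camera in the world. Camera axes: x right, y down, z forward; pixel columns grow to the right and rows downward; lengths in m; the calibration is good to about 2 mm. The wrist camera is an equidistant fisheye: a pixel r from the principal point sees the ray r / f radians off the axis. A picture is of the moment at which its call begins. There is no depth.
- ticket.sign_off(): hands the job in; it is judged then, once.
The state is a dict: "time": time; "qpos": joint angles; "dq": joint speeds; "joint_efforts": joint torques, N m; "eef_pos": TCP position; "tcp_rot": TCP orientation; "contact_force": force on the tool from outside, world axes, zero at the start; "wrist_torque": the same for the moment, N m; "opening": opening from 0.0 (shut) to 1.0 (fully open); "finger_force": force on a finger pad.
Only numpy, scipy, OpenCV 4.12 (cv2) and the standard library are available. Lean on these libraries where they do the work, as an engineer would, in place of code of your own. Each camera call takes 0.05 s, during which the arm holds its last target. There are 200 camera calls.

TASK

The round spoked fan guard on the desk has three wing nipples standing on its rim, one at the end of each spoke. Begin with the red one, then go to the next one clockwise round the rim (seen from above): turn each by one quarter turn clockwise, so that its wing ends up along the rim, square across its spoke. Leave the third nipple as it is.

Things in the scene. Friction and masses are not known exactly. Their poses are not given: they have to be found in the camera images.
- guard: fan guard fixed to the desk: flat aluminium ring, 180 mm outside, 128 inside, top 20 mm above the desk; dark hub 40 mm wide, 22 high; three thin spokes. Origin: ring centre at desk height, z up. Wing nipples stand on the rim 77 mm from the centre: red nut_1 on the guard's own +x axis; black nut_2 120 degrees clockwise from it seen from above (at -120); black nut_3 at +120.
- nut_1 (a joint): the red wing nipple, turned first; upright wing 42 mm long, 11 thick, 32 to 64 mm above the desk, on an upright axis. Rad: 0 = wing along its spoke, grows clockwise from above, pi/2 = wing along the rim. Starts within 0.15 of 0; friction 0.06 N m holds it anywhere, end stops only at -1.7 and 3.3.
- nut_2 (a joint): the black wing nipple next clockwise round the rim from the red one, turned second; upright wing 42 mm long, 11 thick, 32 to 64 mm above the desk, on an upright axis. Rad: 0 = wing along its spoke, grows clockwise from above, pi/2 = wing along the rim. Starts within 0.15 of 0; friction 0.06 N m holds it anywhere, end stops only at -1.7 and 3.3.
- nut_3 (a joint): the other black wing nipple, to be left as it is; upright wing 42 mm long, 11 thick, 32 to 64 mm above the desk, on an upright axis. Rad: 0 = wing along its spoke, grows clockwise from above, pi/2 = wing along the rim. Starts within 0.15 of 0; friction 0.06 N m holds it anywhere, end stops only at -1.7 and 3.3.

How it is judged:
On the way, in this order (a step that is already met when the one before it is completed fails the run):
1. the red nipple is turned one quarter turn clockwise, the next one not yet (value of joint nut_1 between 1.27 and 1.87 rad and value of joint nut_2 between -0.45 and 0.45 rad), for 0.2 s.
2. the next nipple clockwise is turned one quarter turn clockwise too (value of joint nut_1 between 1.27 and 1.87 rad and value of joint nut_2 between 1.27 and 1.87 rad), for 0.2 s.
At the end, for the whole second after the job is handed in: The red nipple and the next one clockwise each stand one quarter turn clockwise of slack, wing along the rim (1.57 rad, within 0.30 rad); the third is still within 0.45 rad of slack (all of step 2 and value of joint nut_3 between -0.45 and 0.45 rad); the robot touches nothing.
It fails at once if the third nipple is turned (value of joint nut_3 above 0.45 rad or value of joint nut_3 below -0.45 rad).
It fails at once if the second nipple is turned before the red one is done (value of joint nut_2 above 0.45 rad and value of joint nut_1 below 1.1 rad).
It fails at once if a nipple is turned far past a quarter turn, or the wrong way (value of joint any of nut_1, nut_2 above 2.3 rad or value of joint any of nut_1, nut_2 below -0.6 rad).
It also fails if it takes over 45 s, if anything falls off the work surface, if the arm or the gripper's body presses on something with over 40 N, if the wrist force passes 120 N, or if a joint passes its speed limit or range.

## Working session

There is one attempt and no reset: what is moved stays moved. The work goes in short steps, Python scripts to look and compute and a tool call to move; the robot and the scene stay as the last step left them, time stands still between calls to the robot, and variables do not carry over. Pictures are saved under pics/ and viewed, at most 10 in all, crops included, and the job is handed in when it is done.

```bash
mkdir -p pics; ls
```

Create h.py:
```python
import numpy as np, cv2
from scipy.spatial.transform import Rotation as R
from plant import ctrl, cams, ticket
def shot(n,f):
    c=cams.read_camera(n); cv2.imwrite(f'pics/{f}.png',c['pixels'][:,:,::-1])
    np.savez(f'pics/{f}.npz',**{k:np.array(v) for k,v in c.items()}); return c
def ray(c,u,v,fish=False):
    K=np.array(c['camera_matrix']); x=(u-K[0,2])/K[0,0]; y=(v-K[1,2])/K[1,1]
    if fish:
        r=np.hypot(x,y); d=np.array([x/r*np.sin(r),y/r*np.sin(r),np.cos(r)]) if r>1e-9 else np.array([0,0,1.])
    else: d=np.array([x,y,1.])
    d=R.from_quat(c['orientation']).apply(d); return np.array(c['xyz']),d/np.linalg.norm(d)
def onz(c,u,v,z,fish=False):
    o,d=ray(c,u,v,fish); return o+d*(z-o[2])/d[2]
def tri(rays):
    A=0;b=0
    for o,d in rays:
        P=np.eye(3)-np.outer(d,d); A=A+P; b=b+P@o
    return np.linalg.solve(A,b)
def load(f): return dict(np.load(f'pics/{f}.npz'))
```

Run:
```python
from h import *
a=shot('scene','s0');b=shot('side','d0');w=shot('wrist','w0')
print(a['xyz'],b['xyz'],w['xyz'],a['camera_matrix'],w['camera_matrix'])
cv2.imwrite('pics/m0.png',cv2.resize(np.vstack([np.hstack([a['pixels'],b['pixels']])])[:,:,::-1],(800,300)))
print(ctrl.get_state())
```

```text
pics
plant.py
[0.24643522 0.56644757 0.65968597] [0.43512042 0.7325114  0.51634673] [ 0.23611483 -0.63790189  0.37231377] [[444.40788207   0.         274.63689828]
 [  0.         444.40788207 209.04419672]
 [  0.           0.           1.        ]] [[325.1922621    0.         279.95464275]
 [  0.         325.1922621  209.71742441]
 [  0.           0.           1.        ]]
{'time': 0.15, 'qpos': array([-1.48603095e+00,  2.87030616e-01,  1.57782448e+00,  2.02564143e-05,
        1.27860065e+00, -1.49995460e-01]), 'dq': array([-0.00163681, -0.00305139, -0.00416638, -0.00039065, -0.00106358,
       -0.00014975]), 'joint_efforts': array([-1.12095036e-04, -4.06605005e+01, -2.93142575e+01, -1.71299553e-04,
        3.98289005e-03,  1.10270790e-06]), 'eef_pos': array([ 0.15700543, -0.65596878,  0.23022808]), 'tcp_rot': array([ 9.93118737e-01,  1.17108097e-01,  4.00680781e-05, -9.30734992e-04]), 'contact_force': array([-1.28037564, -0.24833049,  0.3408323 ]), 'wrist_torque': array([0.01907395, 0.00580865, 0.00749218]), 'finger_force': 0.0, 'opening': 1.0005558904740828}
```

View pics/s0.png

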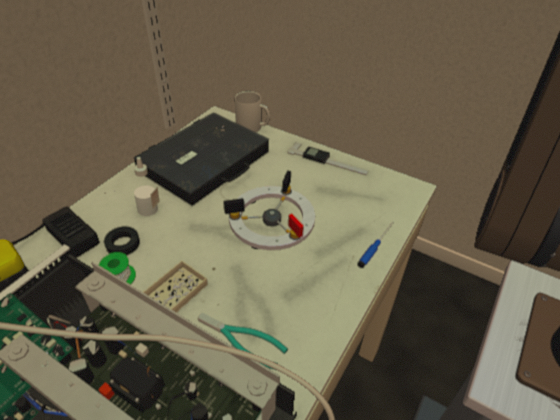

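View pics/d0.png

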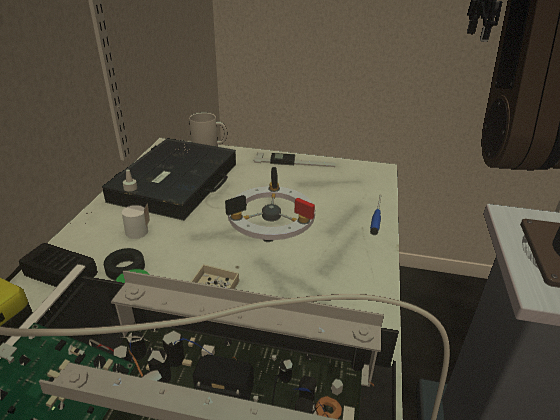

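The scene view shows the ring at about (272,217), with the red wing at (296,225) and black wings at (234,206) and (287,182). The side view has the hub at (271,212), red at (305,209), and black at (236,205) and (274,179). Next I triangulate.

Run:
```python
from h import *
a=load('s0');b=load('d0')
def red(c,box=None):
    p=c['pixels'].astype(int); m=(p[:,:,0]>110)&(p[:,:,1]<60)&(p[:,:,2]<60)
    n,l,s,ce=cv2.connectedComponentsWithStats(m.astype(np.uint8)); 
    m[:150]=0;m[260:]=0;m[:,:220]=0;m[:,330:]=0
    y,x=np.nonzero(m); return x.mean(),y.mean(),len(x),x.min(),x.max(),y.min(),y.max()
ra=red(a);rb=red(b);print(ra,rb)
T=lambda p,q:print(tri([ray(a,*p),ray(b,*q)]).round(4))
T(ra[:2],rb[:2]);T((272,216),(271,211.5));T((234,206),(236,205));T((287,182),(274,179))
print(onz(a,272,216,.022),onz(b,271,211.5,.022),onz(a,*ra[:2],.048),onz(b,*rb[:2],.048))
for n,c in(('a',a),('b',b)):
    p=c['pixels'][160:260,210:330]; cv2.imwrite(f'pics/{n}c.png',cv2.resize(p,None,fx=3.3,fy=5,interpolation=2)[:,:,::-1])
cv2.imwrite('pics/ab.png',np.hstack([cv2.imread('pics/ac.png'),cv2.imread('pics/bc.png')]))
```

```text
(np.float64(295.78205128205127), np.float64(221.44871794871796), 78, np.int64(289), np.int64(302), np.int64(214), np.int64(232)) (np.float64(304.75384615384615), np.float64(202.1846153846154), 65, np.int64(296), np.int64(314), np.int64(198), np.int64(206))
[0.5246 0.0373 0.0671]
[0.5985 0.0028 0.0126]
[0.6565 0.0542 0.0521]
[ 0.6104 -0.0758  0.0443]
[0.5925404  0.01165672 0.022     ] [0.59624603 0.01546786 0.022     ] [0.53136505 0.02197182 0.048     ] [0.53023174 0.0050401  0.048     ]
```

View pics/ab.png

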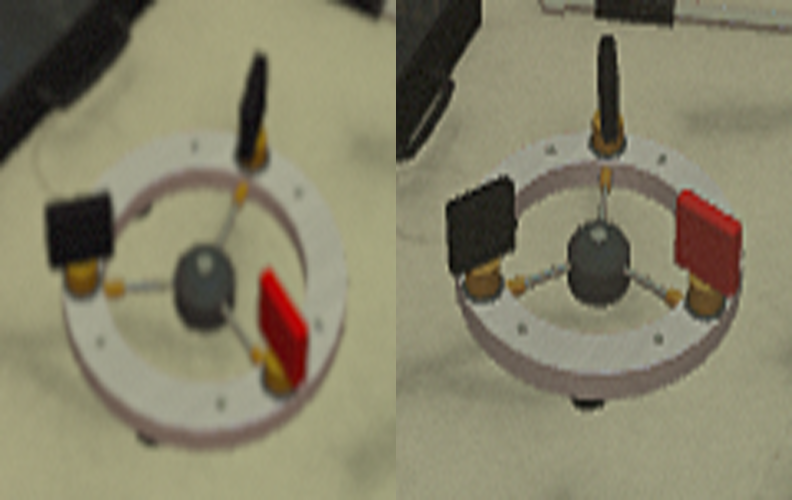

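Both views put the ring centre near (0.594, 0.012). Red is at about 155-165° on the base side, nut_2 (the left black one in the images) near 35-40°, and nut_3 near -80°. I'll move the wrist camera over the guard for a precise look.

Careful with the scale: shifts go in shares of 60 cm and turns go in shares of 360 degrees. That gives: 0.5 m / 0.6 = 0.8333, -0.45 m / 0.6 = -0.75, -1 rad / 6.2832 = -0.1592.

>>> creep_tool(
  motion=[
    [0.0833, -0.075, 0, 0, 0, -0.0159, 1],
    [0.1667, -0.15, 0, 0, 0, -0.0318, 1],
    [0.25, -0.2267, 0, 0, 0, -0.0477, 1],
    [0.3333, -0.3, 0, 0, 0, -0.0637, 1],
    [0.4167, -0.3767, 0, 0, 0, -0.0796, 1],
    [0.5, -0.45, 0, 0, 0, -0.0955, 1],
    [0.5833, -0.5267, 0, 0, 0, -0.1114, 1],
    [0.6667, -0.6, 0, 0, 0, -0.1273, 1],
    [0.75, -0.6833, 0, 0, 0, -0.1432, 1],
    [0.8333, -0.75, 0, 0, 0, -0.1592, 1],
  ],
)

```text
time: 1.4
eef_pos: [0.5114, -0.1393, 0.2313]
tcp_rot: [0.814, 0.58, 0.0, 0.0]
contact_force: [0.6, -0.6, 0.8]
opening: 0.998
finger_force: 0.0
```

Run:
```python
from h import *
c=shot('wrist','w1'); print(c['xyz'],R.from_quat(c['orientation']).as_matrix().round(2))
s=ctrl.get_state(); M=R.from_quat(s['tcp_rot']).as_matrix(); print(s['eef_pos'],M.round(3),s['qpos'].round(2))
p=c['pixels']
print(s['time'])
```

```text
[ 0.53901988 -0.06419579  0.37350754] [[ 0.95 -0.31 -0.1 ]
 [-0.33 -0.9  -0.29]
 [ 0.    0.31 -0.95]]
[ 0.51442393 -0.13338227  0.23133499] [[ 0.319  0.948  0.003]
 [ 0.948 -0.32   0.005]
 [ 0.006  0.002 -1.   ]] [-0.45 -0.03  1.93  0.01  1.24 -0.12]
1.45
```

View pics/w1.png

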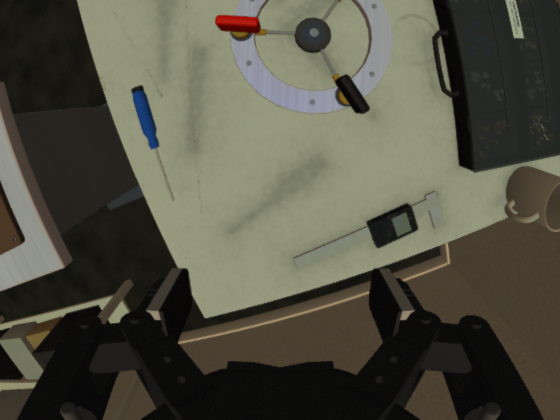

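The wrist view shows red at (238,23), hub at (312,35) and nut_3 at (350,92), with nut_2 off the top. I'll go farther forward.

In the tool's units: 0.15 m / 0.6 = 0.25, 0.03 m / 0.6 = 0.05.

>>> creep_tool(
  motion=[
    [0.1, 0.05, 0, 0, 0, 0, 1],
    [0.2, 0.05, 0, 0, 0, 0, 1],
    [0.25, 0.05, 0, 0, 0, 0, 1],
    [0.25, 0.05, 0, 0, 0, 0, 1],
    [0.25, 0.05, 0, 0, 0, 0, 1],
  ],
)

```text
time: 2.08
eef_pos: [0.5882, -0.0101, 0.231]
tcp_rot: [0.815, 0.579, -0.0, -0.0]
contact_force: [-0.2, 0.3, -0.5]
opening: 1.001
finger_force: 0.0
```

Run:
```python
from h import *
c=shot('wrist','w2'); s=ctrl.get_state(); print(c['xyz'],s['eef_pos'],s['time'])
```

```text
[0.61618577 0.06490965 0.37315848] [ 0.58817371 -0.01052622  0.23111351] 2.125
```

View pics/w2.png

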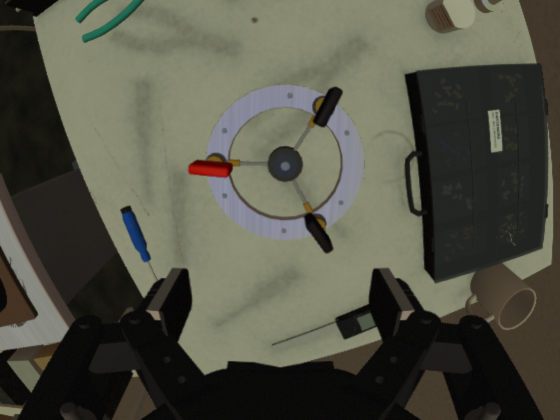

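Create seg.py:
```python
from h import *
def top(c,kind,uv,rad=26):
    p=c['pixels'].astype(int); r,g,b=p[...,0],p[...,1],p[...,2]
    m=((r>100)&(g<70)&(b<70)) if kind=='r' else (p.max(2)<62)
    n,l,s,ce=cv2.connectedComponentsWithStats(m.astype(np.uint8))
    k=[i for i in range(1,n) if s[i,4]>60 and np.hypot(*(ce[i]-uv))<rad]
    i=max(k,key=lambda i:s[i,4]); y,x=np.nonzero(l==i)
    return np.c_[x,y],ce[i],s[i,4]
def analyse(f,pts,z=.06):
    c=load(f)
    for kind,uv in pts:
        q,ce,n=top(c,kind,uv); P=np.array([onz(c,u,v,z,True)[:2] for u,v in q])
        rect=cv2.minAreaRect((P*1e4).astype(np.float32)); e=np.linalg.eigh(np.cov(P.T))[1][:,1]
        print(kind,ce.round(1),n,'mid',P.mean(0).round(4),'dir deg',np.degrees(np.arctan2(e[1],e[0])).round(1),'rect',np.round(rect[1],0)/10)
```

Run:
```python
from seg import *
analyse('w2',[('r',(210,168)),('k',(327,107)),('k',(318,233))])
c=load('w2');d=load('w1')
h2=top(c,'k',(285,163))[1];h1=top(d,'k',(312,35))[1]
r2=top(c,'r',(210,168))[1];r1=top(d,'r',(238,23))[1]; n2=top(c,'k',(318,233))[1]; n1=top(d,'k',(350,92))[1]
for a,b in((h2,h1),(r2,r1),(n2,n1)): print(tri([ray(c,*a,True),ray(d,*b,True)]).round(4))
# ring outline at z=.02
p=c['pixels'].astype(int); hsv=cv2.cvtColor(c['pixels'],cv2.COLOR_RGB2HSV)
m=((p[...,2]-p[...,1]>3)&(p.sum(2)>330)).astype(np.uint8); m[300:]=0;m[:,:180]=0;m[:,380:]=0
n,l,s,_=cv2.connectedComponentsWithStats(m); i=1+s[1:,4].argmax(); print(s[i])
cs,_=cv2.findContours((l==i).astype(np.uint8),cv2.RETR_CCOMP,cv2.CHAIN_APPROX_NONE)
for q in sorted(cs,key=len)[-2:]:
    P=np.array([onz(c,u,v,.02,True)[:2] for u,v in q[:,0]])
    from scipy.optimize import least_squares
    f=least_squares(lambda t:np.hypot(*(P-t[:2]).T)-t[2],[*P.mean(0),.08],loss='soft_l1',f_scale=.001); print(len(q),f.x.round(4))
```

```text
r [207.8 170.4] 385 mid [0.5278 0.0307] dir deg 154.4 rect [10.3 40.4]
k [326.5 106.2] 600 mid [0.6583 0.0515] dir deg -137.3 rect [40.7 19.7]
k [317.9 231.5] 536 mid [ 0.6116 -0.0677] dir deg 100.9 rect [49.4 20. ]
[0.5997 0.0026 0.0068]
[0.5283 0.0307 0.061 ]
[ 0.6113 -0.0737  0.0452]
[ 207   85  116   74 2723]
17 [0.6297 0.0735 0.0032]
288 [0.596  0.0262 0.064 ]
```

Create ring.py:
```python
from seg import *
from scipy.optimize import least_squares
def ringc(f,roi):
    c=load(f); p=cv2.GaussianBlur(c['pixels'],(3,3),0).astype(int)
    m=((p[...,2]-p[...,0]>-8)&(p.sum(2)>240)).astype(np.uint8); x0,x1,y0,y1=roi
    z=np.zeros_like(m); z[y0:y1,x0:x1]=m[y0:y1,x0:x1]
    n,l,s,_=cv2.connectedComponentsWithStats(z); 
    y,x=np.nonzero(z); P=np.array([onz(c,u,v,.02,True)[:2] for u,v in zip(x,y)])
    # maximise overlap with an annulus 64..90 mm
    best=None
    for cx in np.arange(.575,.615,.001):
        for cy in np.arange(-.01,.035,.001):
            d=np.hypot(P[:,0]-cx,P[:,1]-cy); k=((d>.064)&(d<.09)).sum()
            if best is None or k>best[0]: best=(k,cx,cy)
    print(f,len(P),best)
    return best[1:]
```

Run:
```python
from ring import *
print(ringc('w2',(180,380,70,260)))
c=load('w2'); print(onz(c,*top(c,'k',(285,163))[1],.02,True), top(c,'k',(285,163)))
```

```text
w2 8049 (np.int64(7854), np.float64(0.6), np.float64(0.002999999999999989))
(np.float64(0.6), np.float64(0.002999999999999989))
[0.6003061  0.00479511 0.02      ] (array([[283, 146],
       [284, 146],
       [285, 146],
       ...,
       [289, 180],
       [290, 180],
       [284, 181]], shape=(852, 2)), array([284.62089202, 163.21244131]), np.int32(852))
```

In the tool's units: 0.08 m / 0.6 = 0.1333, -0.07 m / 0.6 = -0.1167, -1.459 rad / 6.2832 = -0.2322.

>>> creep_tool(
  motion=[
    [0.0317, -0.05, 0.0333, 0, 0, -0.0286, 1],
    [0.0317, -0.1167, 0.0667, 0, 0, -0.0573, 1],
    [0.0317, -0.1167, 0.1, 0, 0, -0.0859, 1],
    [0.0317, -0.1167, 0.1333, 0, 0, -0.1146, 1],
    [0.0317, -0.1167, 0.1333, 0, 0, -0.1432, 1],
    [0.0317, -0.1167, 0.1333, 0, 0, -0.1719, 0.6],
    [0.0317, -0.1167, 0.1333, 0, 0, -0.2005, 0.6],
    [0.0317, -0.1167, 0.1333, 0, 0, -0.2292, 0.6],
    [0.0317, -0.1167, 0.1333, 0, 0, -0.2322, 0.6],
    [0.0317, -0.1167, 0.1333, 0, 0, -0.2322, 0.6],
  ],
)

```text
time: 3.38
eef_pos: [0.5287, 0.0307, 0.1514]
tcp_rot: [0.224, 0.975, -0.0, 0.0]
contact_force: [-0.1, -0.6, 0.1]
opening: 0.601
finger_force: 0.0
```

Run:
```python
from ring import *
c=shot('wrist','w3'); s=ctrl.get_state(); M=R.from_quat(s['tcp_rot']).as_matrix(); y=np.arctan2(M[1,0],M[0,0])
print(s['eef_pos'],np.degrees(y),s['qpos'].round(2),s['time'])
```

```text
[0.52868896 0.03088453 0.15139331] 154.17224461362377 [-0.13  0.05  2.   -0.    1.09 -1.25] 3.425
```

View pics/w3.png

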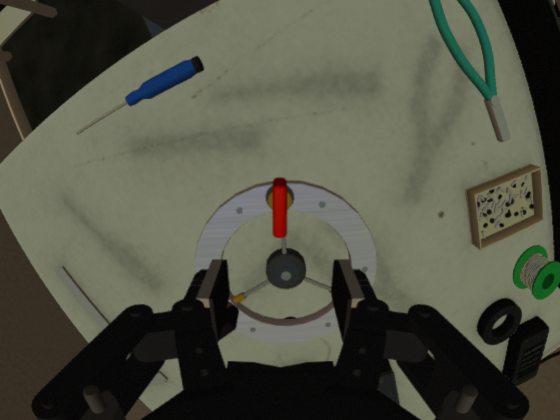

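The red wing (280,208) stands upright in the image and centred between the fingers at (212..345). I'll check its position and height from w2 and w3.

Run:
```python
from ring import *
analyse('w3',[('r',(280,208))])
c=load('w2');d=load('w3'); r2=top(c,'r',(210,168))[1];r3=top(d,'r',(280,208))[1]
print(tri([ray(c,*r2,True),ray(d,*r3,True)]).round(4)); print(ringc('w3',(180,390,170,350)))
h2=top(c,'k',(285,163))[1];h3=top(d,'k',(286,268))[1];print(h3,tri([ray(c,*h2,True),ray(d,*h3,True)]).round(4))
```

```text
r [279.  211.4] 661 mid [0.5282 0.0305] dir deg 154.2 rect [ 9.3 40.8]
[0.528  0.0307 0.0604]
w3 7351 (np.int64(7284), np.float64(0.599), np.float64(0.002999999999999989))
(np.float64(0.599), np.float64(0.002999999999999989))
[285.50620347 267.78246485] [0.5997 0.0027 0.0073]
```

In the tool's units: 0.116 m / 0.6 = 0.1933, 0.1 m / 0.6 = 0.1667.

>>> creep_tool(
  motion=[
    [0, 0, 0.0833, 0, 0, 0, 0.6],
    [0, 0, 0.1667, 0, 0, 0, 0.6],
    [0, 0, 0.1933, 0, 0, 0, 0.6],
    [0, 0, 0.1933, 0, 0, 0, 0.6],
    [0, 0, 0.1933, 0, 0, 0, 0],
    [0, 0, 0.1933, 0, 0, 0, 0],
    [0, 0, 0.1933, 0, 0, 0, 0],
    [0, 0, 0.1933, 0, 0, 0, 0],
  ],
  grip_n=40,
)

```text
time: 4.42
eef_pos: [0.5298, 0.0299, 0.0376]
tcp_rot: [0.221, 0.975, -0.001, 0.001]
contact_force: [-3.9, -5.4, 5.9]
opening: 0.121
finger_force: 43.0
```

>>> creep_tool(
  motion=[
    [0, 0, 0, 0, 0, 0, 0],
    [0, 0, 0, 0, 0, 0, 0],
    [0, 0, 0, 0, 0, 0, 0],
  ],
)

```text
time: 4.8
eef_pos: [0.5298, 0.0299, 0.0376]
tcp_rot: [0.221, 0.975, -0.001, 0.001]
contact_force: [-2.5, -4.8, 5.3]
opening: 0.12
finger_force: 43.0
```

In the tool's units: 1.485 rad / 6.2832 = 0.2363.

>>> creep_tool(
  motion=[
    [0, 0, 0, 0, 0, 0.0271, 0],
    [0, 0, 0, 0, 0, 0.0541, 0],
    [0, 0, 0, 0, 0, 0.0812, 0],
    [0, 0, 0, 0, 0, 0.1082, 0],
    [0, 0, 0, 0, 0, 0.1353, 0],
    [0, 0, 0, 0, 0, 0.1623, 0],
    [0, 0, 0, 0, 0, 0.1894, 0],
    [0, 0, 0, 0, 0, 0.2165, 0],
    [0, 0, 0, 0, 0, 0.2363, 0],
    [0, 0, 0, 0, 0, 0.2363, 0],
  ],
)

```text
time: 6.05
eef_pos: [0.5259, 0.0283, 0.0375]
tcp_rot: [0.822, 0.569, -0.006, 0.0]
contact_force: [-14.6, -12.6, 16.0]
opening: 0.118
finger_force: 44.6
```

>>> creep_tool(
  motion=[
    [0, 0, 0, 0, 0, 0, 0],
    [0, 0, 0, 0, 0, 0, 0],
    [0, 0, 0, 0, 0, 0, 0.6],
    [0, 0, 0, 0, 0, 0, 0.6],
    [0, 0, 0, 0, 0, 0, 0.6],
    [0, 0, 0, 0, 0, 0, 0.6],
  ],
)

```text
time: 6.8
eef_pos: [0.5289, 0.0317, 0.0353]
tcp_rot: [0.823, 0.568, 0.0, 0.0]
contact_force: [0.4, 0.4, 0.6]
opening: 0.602
finger_force: 0.0
```

>>> creep_tool(
  motion=[
    [0, 0, -0.0833, 0, 0, 0, 0.6],
    [0, 0, -0.1667, 0, 0, 0, 0.6],
    [0, 0, -0.1933, 0, 0, 0, 0.6],
    [0, 0, -0.1933, 0, 0, 0, 0.6],
    [0, 0, -0.1933, 0, 0, 0, 0.6],
  ],
)

```text
time: 7.42
eef_pos: [0.5274, 0.0317, 0.1492]
tcp_rot: [0.823, 0.568, -0.001, -0.001]
contact_force: [0.1, 0.5, -0.2]
opening: 0.601
finger_force: 0.0
```

Run:
```python
from ring import *
c=shot('wrist','w4'); s=ctrl.get_state(); M=R.from_quat(s['tcp_rot']).as_matrix(); y=np.arctan2(M[1,0],M[0,0])
print(s['eef_pos'],np.degrees(y),s['qpos'].round(2),s['time'])
```

```text
[0.5272642  0.03168338 0.14889072] 69.25622530202128 [-0.13  0.05  2.    0.    1.09  0.23] 7.475
```

View pics/w4.png

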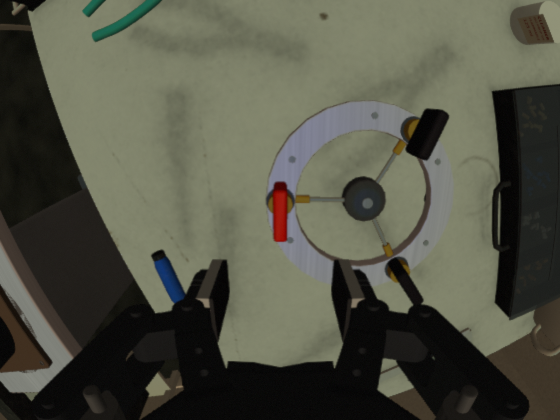

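The red wing (280,212) is now square across its spoke. Next I move above nut_2, seen at (428,134).

In the tool's units: 0.116 m / 0.6 = 0.1933, 0.052 m / 0.6 = 0.0867, 0.475 rad / 6.2832 = 0.0756.

>>> creep_tool(
  motion=[
    [0.0433, 0.0767, 0, 0, 0, 0.0255, 0.6],
    [0.0867, 0.155, 0, 0, 0, 0.0509, 0.6],
    [0.11, 0.1933, 0, 0, 0, 0.0756, 0.6],
    [0.11, 0.1933, 0, 0, 0, 0.0756, 0.6],
    [0.11, 0.1933, 0, 0, 0, 0.0756, 0.6],
    [0.11, 0.1933, 0, 0, 0, 0.0756, 0.6],
  ],
)

```text
time: 8.22
eef_pos: [0.6593, 0.0521, 0.1506]
tcp_rot: [0.933, 0.359, -0.001, -0.0]
contact_force: [0.1, 0.7, 0.2]
opening: 0.599
finger_force: 0.0
```

Run:
```python
from ring import *
c=shot('wrist','w5'); s=ctrl.get_state(); M=R.from_quat(s['tcp_rot']).as_matrix(); y=np.arctan2(M[1,0],M[0,0])
print(s['eef_pos'],np.degrees(y),s['qpos'].round(2),s['time'])
analyse('w4',[('r',(280,212)),('k',(428,134))])
analyse('w5',[('k',(280,211))])
d=load('w4'); print(tri([ray(c,*top(c,'k',(280,211))[1],True),ray(d,*top(d,'k',(428,134))[1],True)]).round(4))
```

```text
[0.65955224 0.05204047 0.15105732] 42.07461642928035 [-0.07  0.33  1.68 -0.    1.14  0.76] 8.275
r [279.6 215.7] 691 mid [0.528  0.0307] dir deg 69.6 rect [40.1 10. ]
k [424.3 132.4] 1477 mid [0.6536 0.0542] dir deg -148.5 rect [42.9 32. ]
k [280.4 210.1] 857 mid [0.6632 0.0535] dir deg -136.5 rect [47.1 18.7]
[0.6597 0.0506 0.045 ]
```

View pics/w5.png

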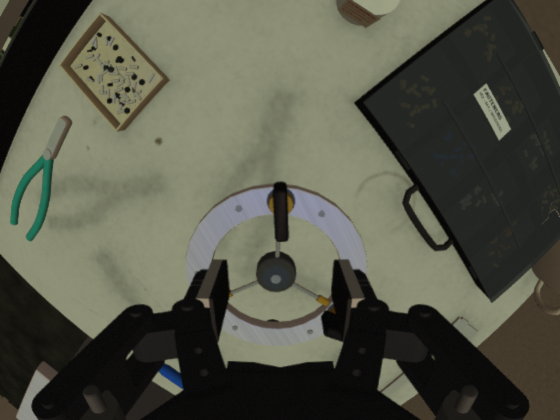

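Nut_2's wing (280,211) is upright in the image, centred and aligned between the fingers. I'll descend, grip and turn it.

In the tool's units: 0.115 m / 0.6 = 0.1917, 0.1 m / 0.6 = 0.1667.

>>> creep_tool(
  motion=[
    [0, 0, 0.0833, 0, 0, 0, 0.6],
    [0, 0, 0.1667, 0, 0, 0, 0.6],
    [0, 0, 0.1917, 0, 0, 0, 0.6],
    [0, 0, 0.1917, 0, 0, 0, 0.6],
    [0, 0, 0.1917, 0, 0, 0, 0],
    [0, 0, 0.1917, 0, 0, 0, 0],
    [0, 0, 0.1917, 0, 0, 0, 0],
    [0, 0, 0.1917, 0, 0, 0, 0],
    [0, 0, 0.1917, 0, 0, 0, 0],
  ],
  grip_n=40,
)

```text
time: 9.4
eef_pos: [0.6614, 0.0532, 0.039]
tcp_rot: [0.933, 0.359, 0.001, -0.0]
contact_force: [-3.3, 2.5, 6.6]
opening: 0.117
finger_force: 42.2
```

Run:
```python
from h import *
s=ctrl.get_state(); M=R.from_quat(s['tcp_rot']).as_matrix(); print(np.degrees(np.arctan2(M[1,0],M[0,0])))
```

```text
42.02968310542762
```

In the tool's units: 1.62 rad / 6.2832 = 0.2578.

>>> creep_tool(
  motion=[
    [0, 0, 0, 0, 0, 0.0286, 0],
    [0, 0, 0, 0, 0, 0.0573, 0],
    [0, 0, 0, 0, 0, 0.0859, 0],
    [0, 0, 0, 0, 0, 0.1146, 0],
    [0, 0, 0, 0, 0, 0.1432, 0],
    [0, 0, 0, 0, 0, 0.1719, 0],
    [0, 0, 0, 0, 0, 0.2005, 0],
    [0, 0, 0, 0, 0, 0.2292, 0],
    [0, 0, 0, 0, 0, 0.2578, 0],
    [0, 0, 0, 0, 0, 0.2578, 0],
  ],
)

```text
time: 10.65
eef_pos: [0.6609, 0.0483, 0.039]
tcp_rot: [0.904, -0.428, 0.001, 0.003]
contact_force: [-5.7, -9.2, 7.6]
opening: 0.115
finger_force: 42.3
```

>>> creep_tool(
  motion=[
    [0, 0, 0, 0, 0, 0, 0],
    [0, 0, 0, 0, 0, 0, 0],
    [0, 0, 0, 0, 0, 0, 0.6],
    [0, 0, 0, 0, 0, 0, 0.6],
    [0, 0, 0, 0, 0, 0, 0.6],
    [0, 0, 0, 0, 0, 0, 0.6],
  ],
)

```text
time: 11.4
eef_pos: [0.6605, 0.0525, 0.0362]
tcp_rot: [0.904, -0.429, -0.0, -0.0]
contact_force: [-0.1, -0.6, -0.7]
opening: 0.6
finger_force: 0.0
```

>>> creep_tool(
  motion=[
    [0, 0, -0.0833, 0, 0, 0, 0.6],
    [0, 0, -0.1667, 0, 0, 0, 0.6],
    [0, 0, -0.2167, 0, 0, 0, 0.6],
    [0, 0, -0.2167, 0, 0, 0, 0.6],
    [0, 0, -0.2167, 0, 0, 0, 0.6],
    [0, 0, -0.2167, 0, 0, 0, 0.6],
  ],
)

```text
time: 12.15
eef_pos: [0.6592, 0.0523, 0.1636]
tcp_rot: [0.903, -0.429, -0.002, 0.001]
contact_force: [-1.0, 0.4, -0.3]
opening: 0.599
finger_force: 0.0
```

Run:
```python
from ring import *
c=shot('wrist','w6'); s=ctrl.get_state(); M=R.from_quat(s['tcp_rot']).as_matrix(); y=np.arctan2(M[1,0],M[0,0])
print(s['eef_pos'],np.degrees(y),s['qpos'].round(2),s['time'])
analyse('w6',[('k',(280,211))])
```

```text
[0.65943255 0.05221186 0.1638395 ] -50.77744261394219 [-0.07  0.32  1.66  0.    1.16  2.38] 12.2
k [281.  202.8] 795 mid [0.6628 0.0476] dir deg 129.4 rect [20.2 46.6]
```

View pics/w6.png

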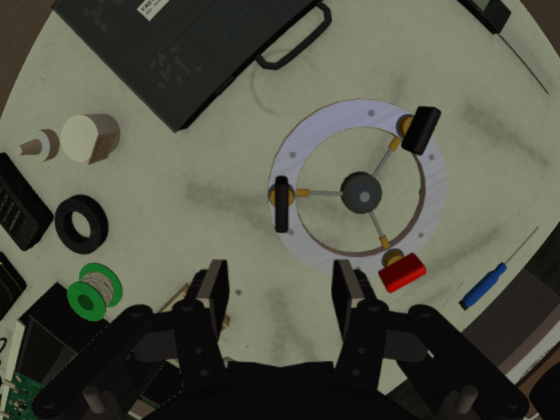

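Nut_2 (281,203) and red (403,272) both lie along the rim, nut_3 (422,130) is still along its spoke, and the robot is clear. I'm handing in.

```bash
python3 -c "
from plant import ctrl, cams, ticket
print(ticket.sign_off())"
```

```text
the job is handed in; nothing more can be done
None
```

I turned the red nipple and then the next one clockwise a quarter turn each, left the third along its spoke, backed the arm clear and handed the job in at about 12 s; the sign-off returned no verdict.

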